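Pull a dowelled board end home with a ratchet bar clamp

ROBOT

A 7-joint arm with a two-finger parallel gripper is mounted at the origin on a cart in front of the work surface, level with it; the furniture and walls round the work are solid. World frame = base frame: x ahead of the robot, y to its left, z up, the work surface at z = 0. Lengths are in m, angles in rad, forces in N, time in s.
With the tool pointing down it reaches from about 0.425 to 1.025 m from the base axis. Payload 3.6 kg.
Tool frame: the origin (TCP) lies at the very end of the fingers, on their centre line; the grasp point (between the pads) lies 19 mm behind it; z points along the fingers, y is the line along which they close (so a half turn about z gives the same grasp; the last joint's range is limited). The gripper opens to 85 mm and grips with 20 to 120 N. Pads are 22 mm wide; open, the fingers measure 114 mm over their backs; the gripper's body (76 mm by 85 mm) begins 54 mm behind the grasp point. The pads swing forward as they close: fully open they stand 13 mm farther back than shut.
Start: joints at [1.121, 0.591, 0.048, 1.609, -0.033, 0.943, -0.034], TCP at [0.253, -0.68, 0.231] pointing down, gripper open.
Joint ranges: [-2.69, 2.69], [-0.47, 2.24], [-1.27, 1.36], [0.19, 2.51], [-1.53, 4.68], [0.08, 2.07], [-3.09, 3.09]. Speed limits (rad/s): [2.57, 2.57, 3.14, 3.14, 3.14, 3.14, 3.14].

INTERFACE

Orientations are given as a rotation vector (axis times angle).
In Python, from plant import read_state, grab_frame, job_done, search_frame, silhouettes, place_of gives the robot as it stands.
- The arm moves only by the tool carry_out, never from a script. Its argument "motion" is a list of rows, each a list of 3 entries, a list of its own where there are three numbers: the shift along the tool's x, y, z normalised to -1 to 1, where 1 is 0.4 m, then the turn about the tool's z normalised to -1 to 1, where 1 is 180 degrees, then the gripper's target within -1 to 1 (shut at 1, half-way at 0, fully open at -1). A call has exactly 5 rows; each row is the pose to reach, as a shift and turn from the pose commanded when the call began, along the tool's axes at that moment, turning the shorter way round; what a row does not reach only later rows make up. A row lasts 1/8 s, in which the tool goes at most 62.5 mm and 10.7 degrees, less where a joint would pass 70% of its speed; a pose out of reach is approached as far as the arm can. A call with a number of a shift or a turn outside -1 to 1 is refused whole. A call with a gripper value outside its range is refused whole. The fingers move at their own pace and stop on an object; "grip_force" is the grip in N (left out, the last holds). Time passes only in rows, so rows that repeat a pose let the fingers close, or fill a call up. It gives the time, the measured TCP pose, the force, the opening and the grip force at its end, in the units of the state.
- read_state(): the state, without advancing time (a new reading comes with each control period).
- grab_frame(name): name is "side" or "top" or "wrist"; returns a dict with "pixels" (384x512x3 uint8, red, green, blue), "K" (3x3 intrinsics, pixels), "eye" and "rotation" of the camera in the world; the wrist camera has in their place "mount" (4x4, takes a point from camera to tool coordinates, whose origin is the TCP and whose axes are the flange's). Camera axes: x right, y up, looking along -z (the intrinsics and any distortion apply to the point x, -y, -z); pixel columns grow to the right and rows downward; lengths in m; the calibration is good to about 2 mm. A picture is of the moment at which its call begins: read the wrist's pose just before it. There is no depth.
- job_done(): hands the job in; it is judged then, once.
Trained networks look in the newest picture that a camera, given by its name, has taken for a name from the list of things; names that differ only in an ending like _2 or _b are one class to them, and where a whole thing is asked for, a point or a joint stands for the part that bears it (a point fixed in the world has none). Each returns a list of dicts, best first, with "score" (0 to 1); they miss things now and then, are a little off and sometimes report something else, mostly with a low value. They report only what shows in the picture. A call takes as long as a camera call.
- search_frame(camera, query): "xyz" ([x, y, z] in m, in world coordinates, good to about 4 mm: the middle of the surface that is visible of it).
- silhouettes(camera, query): "region" (384x512 bool, what is visible of it).
- place_of(camera, query): "xyz" ([x, y, z] in m, in world coordinates, good to about 4 mm: a listed point, or the origin of a listed thing).
The state is a dict: "clock": time; "joints": joint angles; "joint_velocities": joint speeds; "tau": joint torques, N m; "eef_pos": TCP position; "tool_rot": TCP orientation; "ft_force": force on the tool from outside, world axes, zero at the start; "moment": the same for the moment, N m; "width": finger opening in m; "finger_force": force on a finger pad.
Only numpy, scipy, OpenCV 4.12 (cv2) and the standard library are available. Lean on these libraries where they do the work, as an engineer would, in place of code of your own. Each camera call takes 0.05 s, during which the arm holds its last target. There are 200 camera calls.

TASK

The little serving board lies between the jaws of the bar clamp: squeeze the clamp's trigger in repeated gentle pulls, letting it spring right back each time, until the jaws have driven the loose end piece fully home on its dowels with no gap left at the joint; once it is shut do not force the trigger, or the jaw will dent the wood. Then press the release tab down and hold it until the far jaw has sprung all the way open again. Leave the board and the clamp lying flat and free, and do not disturb the mug, the tape roll or the flat tin.

Things in the scene. Friction and masses are not known exactly. Their poses are not given: they have to be found in the camera images.
- clamp: Ratchet bar clamp, a loose tool lying flat on its side, 27 mm thick; black housing 31 mm high at the origin, which is on the bar's line at worktop height. y runs along the steel bar to the far jaw, x to the jaw tips (away from the robot), z up; pistol grip and trigger stick out to -x. The pad face of the housing's own jaw is at y = 40 mm. It slides a little as it is squeezed.
- squeeze_point (a point): Where to squeeze: midway between the outer faces of the clamp's fixed pistol grip (-y side, 22 mm thick) and its hinged trigger (+y side, 13 mm thick), half-way up, 13.5 mm over the worktop; at (-76, -20.5, 13.5) mm in the clamp's frame, same axes. Both reach from x = -36 to +40 mm of this point and 1 to 26 mm over the worktop. Across both: 63 mm at rest, 44 mm fully squeezed.
- trigger (a joint): Trigger: 0 rad sprung out, 0.315 fully squeezed. A full squeeze draws the bar in two 5 mm teeth, half of one a tooth; let it right out (68 mm) for the next bite. Free it takes 4 to 10 N, pushing the dowels (8 N at the jaw) 13 to 22 N; each further newton adds 1.25 N at the jaw. A squeeze of 24 to 30 N drives the end home and stalls; above about 33 N dents the wood (36 N at the jaw).
- tab_top (a point): Top centre of the release tab, a ribbed black plate 22 (x) by 18 mm (y) over the bar, 34 mm above the worktop; clamp's axes. It is the tail of the sprung holding pawl: pressed straight down 5 mm (5 to 8 N; stop at 6 mm) it lifts the pawl off the teeth, and a light spring slides the far jaw fully open in about 1 s. Let up early, the pawl catches again. Works only with the trigger right out.
- far_pad (a point): Centre of the grey pad (50 x 22 mm) of the far jaw, on its face towards the housing; clamp's axes. Fully open it lies 265.5 mm along y from squeeze_point (245 mm from the clamp's origin).
- far_jaw: The far jaw (black, 100 mm long, 27 mm high) with the toothed steel bar (18 x 6 mm) that runs from it through the housing. Origin: 58 mm (x) and 245 mm (y) short of far_pad, at worktop height; clamp's axes. The ratchet lets it move only towards the housing until the tab is pressed.
- board: Small serving board of pale wood, 80 mm wide (x), 20 mm thick, lying flat and loose between the jaw pads; its main piece is 110 mm long (y). Origin: centre of the underside of the main piece; y points to the end piece and the far jaw.
- joint_end (a point): Middle of the inner face of the board's loose end piece (a darker wooden strip 80 x 40 x 20 mm on two stiff 8 mm dowels), 10 mm up; board's axes. Its y in the board's frame is 55 mm plus the gap still open, which is 7 to 14 mm at the start and 0 when home. The dowels hold it where it has been pushed.
- mug: Striped ceramic mug, 78 x 116 x 101 mm high; origin under its centre. Bystander.
- tape_roll: Roll of tape lying flat, 96 mm across, 25 mm high; origin under its centre. Bystander.
- sardine_tin: Flat rounded fish tin, 63 x 105 x 26 mm; origin under its centre. Bystander.

How it is judged:
By the outcome, as a careful person would: the job done as asked, in the order asked, and still so for the second after the job is handed in, with the robot touching nothing.
It also fails if it takes over 48 s, if anything falls off the work surface, if the arm or the gripper's body presses on something with over 40 N, if the wrist force passes 120 N, or if a joint passes its speed limit or range.

## Working session

There is one attempt and no reset: what is moved stays moved. The work goes in short steps, Python scripts to look and compute and a tool call to move; the robot and the scene stay as the last step left them, time stands still between calls to the robot, and variables do not carry over. Pictures are saved under pics/ and viewed, at most 13 in all, crops included, and the job is handed in when it is done.

Besides the shell and the picture viewer there is one more tool, called after ">>>" as name(argument=value, ...), one argument or row to a line, values as JSON. carry_out: Moves the arm, as the interface text tells. Scaled input: -1 to 1 covers 0.4 m each way for a shift and 180 degrees each way for a turn. Its arguments: {"type":"object","properties":{"motion":{"type":"array"},"grip_force":{"type":"number"}},"required":["motion"]}

```bash
mkdir -p pics; cat > h.py <<'E'
import numpy as np, cv2
from plant import *
from scipy.spatial.transform import Rotation as R
def snap(c,fn=None):
    f=grab_frame(c)
    if fn: cv2.imwrite('pics/'+fn,f['pixels'][:,:,::-1])
    return f
def st():
    s=read_state(); print({k:np.round(s[k],4).tolist() for k in('clock','joints','eef_pos','tool_rot','ft_force','width','finger_force')}); return s
def find(c,names,fn=place_of):
    for n in names:
        print(c,n,[(np.round(d['xyz'],4).tolist(),round(d['score'],2)) for d in fn(c,n)[:2]])
E
python3 - <<'E'
from h import *
s=st(); print(R.from_rotvec(s['tool_rot']).as_matrix().round(3).tolist())
for c in('top','side'):
    snap(c,c+'0.png')
    find(c,['clamp','squeeze_point','tab_top','far_pad','board','joint_end','mug','tape_roll','sardine_tin'])
E
```

```text
{'clock': 0.0, 'joints': [1.1215, 0.5921, 0.0483, 1.6099, -0.0333, 0.9427, -0.0337], 'eef_pos': [0.2523, -0.6788, 0.2301], 'tool_rot': [-3.0898, -0.5556, 0.0008], 'ft_force': [-0.5928, -0.5125, 0.2292], 'width': 0.0848, 'finger_force': 0.0}
[[0.937, 0.348, -0.001], [0.348, -0.937, 0.002], [-0.0, -0.002, -1.0]]
top clamp [([0.5607, -0.2156, 0.0004], 0.7)]
top squeeze_point [([0.4865, -0.2344, 0.0106], 0.98), ([0.4232, 0.363, -0.0011], 0.49)]
top tab_top [([0.5665, -0.176, 0.0376], 0.52)]
top far_pad [([0.6441, 0.0105, 0.0157], 0.57), ([0.6397, -0.0591, 0.0099], 0.57)]
top board [([0.6326, -0.122, 0.0011], 0.8)]
top joint_end [([0.638, -0.0602, 0.0089], 0.67), ([0.4861, -0.2276, 0.0115], 0.22)]
top mug [([0.4219, 0.3653, -0.0002], 0.72)]
top tape_roll [([0.5401, -0.5016, 0.0011], 0.67)]
top sardine_tin [([0.6454, 0.0096, 0.0135], 0.62)]
side clamp [([0.562, -0.2188, -0.0021], 0.64)]
side squeeze_point [([0.4887, -0.2289, 0.018], 0.75), ([0.6458, 0.0119, 0.0126], 0.37)]
side tab_top [([0.5692, -0.1812, 0.0341], 0.46)]
side far_pad [([0.6447, 0.0123, 0.0138], 0.76)]
side board [([0.6325, -0.1213, -0.0002], 0.76), ([0.5584, -0.2226, -0.003], 0.4)]
side joint_end [([0.6383, -0.0647, 0.0117], 0.5), ([0.5421, -0.5032, 0.0003], 0.19)]
side mug [([0.4231, 0.3605, -0.0011], 0.81)]
side tape_roll [([0.5442, -0.5035, 0.0017], 0.67)]
side sardine_tin [([0.6279, 0.3313, -0.0009], 0.7)]
```

View pics/top0.png

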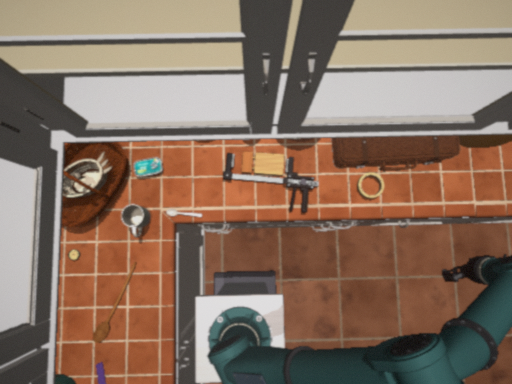

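View pics/side0.png

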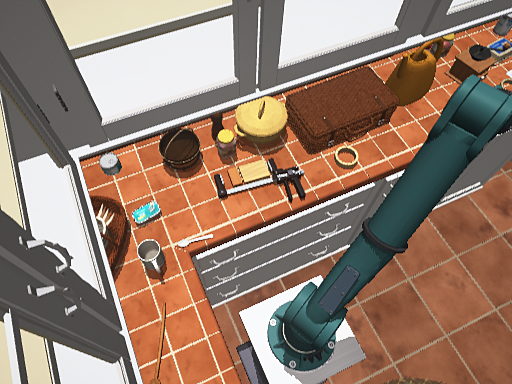

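The top view shows the clamp and board around (270,175), with the grip and trigger at (300,195). The mug is at (133,218), the tape at (370,186) and the tin at (148,168). Both views agree, so I'm moving over the grip.

>>> carry_out(
  motion=[
    [[0.15,-0.135,0],0.05,-1],
    [[0.3,-0.27,0],0.1,-1],
    [[0.45,-0.4,0],0.147,-1],
    [[0.6,-0.54,0.05],0.147,-1],
    [[0.75,-0.67,0.1],0.147,-1],
  ],
)

```text
clock: 1.62
eef_pos: [0.3987, -0.4033, 0.2103]
tool_rot: [3.136, -0.166, 0.003]
ft_force: [1.1, 0.6, -0.9]
width: 0.0851
finger_force: 0.0
```

```bash
cat >> h.py <<'E'
def to(target,yaw_y=None,s=None):
    """normalised shift from the current pose to a world TCP target"""
    s=s or read_state(); M=R.from_rotvec(s['tool_rot']).as_matrix()
    print('shift',(M.T@(np.array(target)-s['eef_pos'])/0.4).round(4).tolist(),'y-axis deg',round(np.degrees(np.arctan2(M[1,1],M[0,1])),2))
E
python3 - <<'E'
from h import *
st(); to([.486,-.231,.15])
E
```

```text
{'clock': 1.625, 'joints': [0.6016, 0.4223, 0.1466, 1.9943, -0.0903, 0.7289, -0.8739], 'eef_pos': [0.3987, -0.4033, 0.2103], 'tool_rot': [3.136, -0.1661, 0.0027], 'ft_force': [1.1399, 0.5874, -0.9146], 'width': 0.0851, 'finger_force': 0.0}
shift [0.1714, -0.4516, 0.1505] y-axis deg -96.07
```

>>> carry_out(
  motion=[
    [[0.05,-0.13,0.05],0,-1],
    [[0.1,-0.26,0.1],0,-1],
    [[0.15,-0.39,0.15],0,-1],
    [[0.171,-0.452,0.15],0,-1],
    [[0.171,-0.452,0.15],0,-1],
  ],
)

```text
clock: 2.25
eef_pos: [0.486, -0.2296, 0.1497]
tool_rot: [-3.137, 0.158, -0.001]
ft_force: [0.2, -1.4, 0.7]
width: 0.0853
finger_force: 0.0
```

```bash
python3 - <<'E'
from h import *
s=st(); snap('wrist','w1.png')
find('wrist',['clamp','squeeze_point','trigger','tab_top','board','joint_end','far_pad'])
m=silhouettes('wrist','trigger')
if m: print(m[0]['score'],cv2.minAreaRect(np.argwhere(m[0]['region'])[:,::-1].astype(np.float32)))
to([.486,-.231,.15],s=s)
E
```

```text
{'clock': 2.25, 'joints': [0.2668, 0.4773, 0.1217, 2.1011, -0.106, 0.5687, -1.2069], 'eef_pos': [0.486, -0.2296, 0.1497], 'tool_rot': [-3.1365, 0.1577, -0.0006], 'ft_force': [0.1692, -1.3783, 0.6851], 'width': 0.0853, 'finger_force': 0.0}
wrist clamp [([0.5656, -0.2173, -0.0001], 0.73)]
wrist squeeze_point [([0.4806, -0.2258, 0.0118], 0.79)]Traceback (most recent call last):
  File "<stdin>", line 3, in <module>
  File "h.py", line 12, in find
    print(c,n,[(np.round(d['xyz'],4).tolist(),round(d['score'],2)) for d in fn(c,n)[:2]])
                                                                            ~~^^^^^
ValueError: it knows: board, clamp, far_jaw, far_pad, joint_end, mug, sardine_tin, squeeze_point, tab_top, tape_roll
```

View pics/w1.png

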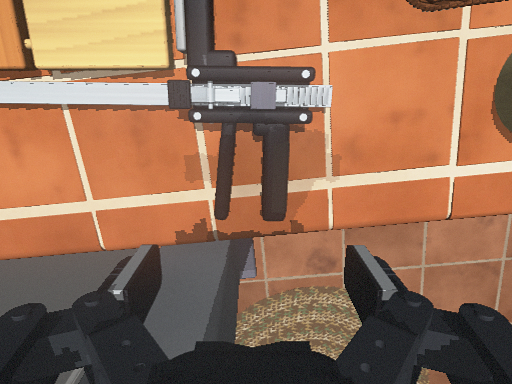

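In the wrist view the trigger is around (226,170), the grip at (275,170), the housing plate at (190–313, 68–122) and a ribbed block, likely the tab, at (179,94). I'll project these pixels.

```bash
cat >> h.py <<'E'
def ray(f,s,uv):
    p=cv2.undistortPoints(np.array([[uv]],float),f['K'],np.array(f.get('dist',np.zeros(5)),float)).ravel() if True else 0
    d=np.array([p[0],-p[1],-1.])
    T=np.eye(4);T[:3,:3]=R.from_rotvec(s['tool_rot']).as_matrix();T[:3,3]=s['eef_pos']
    C=T@f['mount']; return C[:3,3],C[:3,:3]@d
def px(f,s,uv,z):
    o,d=ray(f,s,uv); return o+d*(z-o[2])/d[2]
E
python3 - <<'E'
from h import *
s=st(); f=snap('wrist'); print(f.keys())
for n,uv,z in [('trig end L',(215,215),.026),('trig top L',(222,130),.026),('grip R end',(287,215),.026),('grip R top',(287,135),.026),('grip L',(262,175),.026),('blk',(179,94),.034),('grey',(263,95),.034),('bar left mid',(10,93),.02),('bar right',(325,96),.02),('plate LT',(188,68),.031),('plate RB',(314,122),.031)]:
    print(n,px(f,s,uv,z).round(4).tolist())
find('wrist',['tab_top','clamp','squeeze_point'])
m=silhouettes('wrist','tab_top')
for q in m[:2]: print(q['score'],cv2.minAreaRect(np.argwhere(q['region'])[:,::-1].astype(np.float32)))
v=f['pixels'][50:240,150:350]; cv2.imwrite('pics/w1c.png',cv2.resize(v[:,:,::-1],None,fx=3,fy=3,interpolation=2))
E
```

```text
{'clock': 2.4, 'joints': [0.2713, 0.4767, 0.126, 2.1012, -0.1053, 0.5687, -1.2068], 'eef_pos': [0.484, -0.234, 0.1502], 'tool_rot': [3.1358, -0.1696, 0.0006], 'ft_force': [0.7741, -0.252, -0.1784], 'width': 0.0858, 'finger_force': 0.0}
dict_keys(['pixels', 'K', 'mount'])
trig end L [0.4575, -0.1964, 0.026]
trig top L [0.5326, -0.2131, 0.026]
grip R end [0.4504, -0.2615, 0.026]
grip R top [0.5225, -0.267, 0.026]
grip L [0.4902, -0.2426, 0.026]
blk [0.5648, -0.1842, 0.034]
grey [0.5569, -0.2498, 0.034]
bar left mid [0.5811, -0.042, 0.02]
bar right [0.5504, -0.3015, 0.02]
plate LT [0.5832, -0.1939, 0.031]
plate RB [0.5313, -0.2893, 0.031]
wrist tab_top [([0.566, -0.1778, 0.0342], 0.67)]
wrist clamp [([0.5613, -0.2167, 0.0041], 0.65)]
wrist squeeze_point [([0.482, -0.2276, 0.0118], 0.93)]
0.8 ((196.17510986328125, 94.19844818115234), (73.98065185546875, 29.567310333251953), 3.5763344764709473)
```

View pics/w1c.png

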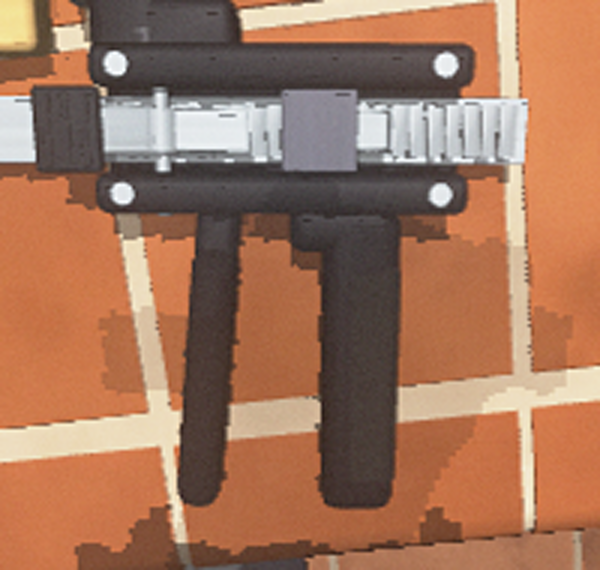

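The ribbed black tab is confirmed at crop (68,128), about (0.566,-0.181) m. Its mid-line and the grip/trigger edges agree with the networks. Descending.

>>> carry_out(
  motion=[
    [[0.006,0.009,0.08],0,-1],
    [[0.006,0.009,0.17],0,-1],
    [[0.006,0.009,0.26],0,-1],
    [[0.006,0.009,0.33],0,-1],
    [[0.006,0.009,0.362],0,-1],
  ],
  grip_force=26,
)

```text
clock: 3.28
eef_pos: [0.4857, -0.2364, 0.0037]
tool_rot: [-3.137, 0.168, 0.003]
ft_force: [-0.1, -1.3, 0.2]
width: 0.0852
finger_force: 0.0
```

>>> carry_out(
  motion=[
    [[0,0,0],0,-1],
    [[0,0,0],0,0.2],
    [[0,0,0],0,0.2],
    [[0,0,0],0,0.2],
    [[0,0,0],0,0.2],
  ],
  grip_force=26,
)

```text
clock: 3.9
eef_pos: [0.4867, -0.2411, 0.0086]
tool_rot: [3.131, -0.167, 0.006]
ft_force: [-5.6, -5.1, 21.2]
width: 0.0463
finger_force: 24.7
```

```bash
python3 - <<'E'
from h import *
s=st(); snap('wrist','w2.png'); find('wrist',['squeeze_point','clamp'])
E
```

```text
{'clock': 3.9, 'joints': [0.3265, 0.7216, 0.0653, 2.1444, -0.1426, 0.2734, -1.1648], 'eef_pos': [0.4867, -0.2411, 0.0086], 'tool_rot': [3.1308, -0.1672, 0.0064], 'ft_force': [-5.5759, -5.1327, 21.1999], 'width': 0.0463, 'finger_force': 24.7376}
wrist squeeze_point [([0.4822, -0.2328, 0.0135], 0.66)]
wrist clamp [([0.5637, -0.2169, -0.0005], 0.97)]
```

View pics/w2.png

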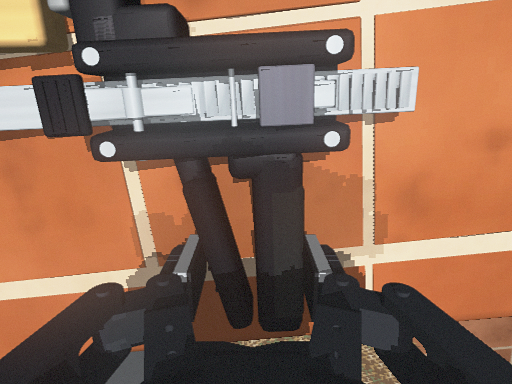

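The trigger is squeezed and the bar has advanced: the tail end now shows at (415,88). The wrist feels 21 N upward because the pads swing forward as they close, so I'll work a few mm higher and lift while closing.

>>> carry_out(
  motion=[
    [[0,0,-0.005],0,-1],
    [[0,0,-0.01],0,-1],
    [[0,0,-0.01],0,-1],
    [[0,0,-0.01],0,-1],
    [[0,0,-0.01],0,-1],
  ],
  grip_force=26,
)

```text
clock: 4.68
eef_pos: [0.4864, -0.2359, 0.0087]
tool_rot: [-3.137, 0.166, 0.001]
ft_force: [1.0, -0.7, 0.1]
width: 0.0853
finger_force: 0.0
```

>>> carry_out(
  motion=[
    [[0,0,0],0,0.2],
    [[0,0,-0.005],0,0.2],
    [[0,0,-0.01],0,0.2],
    [[0,0,-0.015],0,0.2],
    [[0,0,-0.015],0,0.2],
  ],
  grip_force=26,
)

```text
clock: 5.3
eef_pos: [0.4851, -0.2359, 0.0145]
tool_rot: [-3.137, 0.168, 0.004]
ft_force: [-1.8, -2.6, -4.5]
width: 0.0444
finger_force: 25.5
```

```bash
python3 - <<'E'
from h import *
s=st(); snap('top'); find('top',['clamp','far_pad','joint_end','board']); snap('side');find('side',['clamp','far_pad','joint_end','board'])
E
```

```text
{'clock': 5.3, 'joints': [0.3221, 0.7102, 0.064, 2.146, -0.1446, 0.2918, -1.1681], 'eef_pos': [0.4851, -0.2359, 0.0145], 'tool_rot': [-3.1366, 0.1676, 0.0038], 'ft_force': [-1.8345, -2.6188, -4.5123], 'width': 0.0444, 'finger_force': 25.4987}
top clamp [([0.5599, -0.2107, 0.0006], 0.98)]
top far_pad [([0.639, -0.0073, 0.0157], 0.58)]
top joint_end [([0.6396, -0.0585, 0.0092], 0.48)]
top board [([0.6323, -0.1204, -0.0006], 0.74)]
side clamp [([0.5671, -0.2146, -0.0017], 0.57)]
side far_pad [([0.6416, -0.006, 0.0118], 0.61)]
side joint_end [([0.6379, -0.0665, 0.0121], 0.51)]
side board [([0.6332, -0.1221, -0.0007], 0.79), ([0.4874, -0.2289, 0.0163], 0.32)]
```

The full squeeze works (44.4 mm, 25.5 N) and the far pad has come in about 18 mm. Repeating.

>>> carry_out(
  motion=[
    [[0,0,0],0,-1],
    [[0,0,0.01],0,-1],
    [[0,0,0.015],0,-1],
    [[0,0,0.015],0,-1],
    [[0,0,0.015],0,-1],
  ],
  grip_force=26,
)

```text
clock: 6.42
eef_pos: [0.4866, -0.2361, 0.009]
tool_rot: [3.137, -0.166, 0.0]
ft_force: [-0.8, 0.1, 0.7]
width: 0.0854
finger_force: 0.0
```

>>> carry_out(
  motion=[
    [[0,0,0],0,0.2],
    [[0,0,-0.005],0,0.2],
    [[0,0,-0.01],0,0.2],
    [[0,0,-0.013],0,0.2],
    [[0,0,-0.013],0,0.2],
  ],
  grip_force=26,
)

```text
clock: 7.05
eef_pos: [0.4846, -0.2359, 0.0136]
tool_rot: [-3.136, 0.167, 0.005]
ft_force: [-3.8, -2.3, -2.2]
width: 0.0444
finger_force: 25.5
```

>>> carry_out(
  motion=[
    [[0,0,0],0,-1],
    [[0,0,0.01],0,-1],
    [[0,0,0.013],0,-1],
    [[0,0,0.013],0,-1],
    [[0,0,0.013],0,-1],
  ],
  grip_force=26,
)

```text
clock: 7.68
eef_pos: [0.4867, -0.2361, 0.0091]
tool_rot: [3.137, -0.166, 0.001]
ft_force: [-0.3, 0.2, -0.7]
width: 0.0853
finger_force: 0.0
```

>>> carry_out(
  motion=[
    [[0,0,0],0,0.2],
    [[0,0,-0.005],0,0.2],
    [[0,0,-0.01],0,0.2],
    [[0,0,-0.013],0,0.2],
    [[0,0,-0.013],0,0.2],
  ],
  grip_force=26,
)

```text
clock: 8.3
eef_pos: [0.4843, -0.2363, 0.0137]
tool_rot: [-3.137, 0.167, 0.006]
ft_force: [-2.5, -3.3, -3.8]
width: 0.0465
finger_force: 25.4
```

```bash
python3 - <<'E'
from h import *
s=st(); f=snap('side');find('side',['clamp','far_pad','joint_end','board'])
cv2.imwrite('pics/s2.png',cv2.resize(f['pixels'][140:220,200:320,::-1],None,fx=6,fy=6,interpolation=2))
E
```

```text
{'clock': 8.3, 'joints': [0.3227, 0.7116, 0.0645, 2.1466, -0.1442, 0.2908, -1.1675], 'eef_pos': [0.4843, -0.2363, 0.0137], 'tool_rot': [-3.1369, 0.1673, 0.0057], 'ft_force': [-2.5422, -3.342, -3.7792], 'width': 0.0465, 'finger_force': 25.4288}
side clamp [([0.5698, -0.2119, -0.0058], 0.93), ([0.6303, -0.0171, 0.0111], 0.42)]
side far_pad [([0.63, -0.0194, 0.0116], 0.56)]
side joint_end [([0.6368, -0.0636, 0.0114], 0.7)]
side board [([0.6314, -0.116, 0.0041], 0.76)]
```

View pics/s2.png

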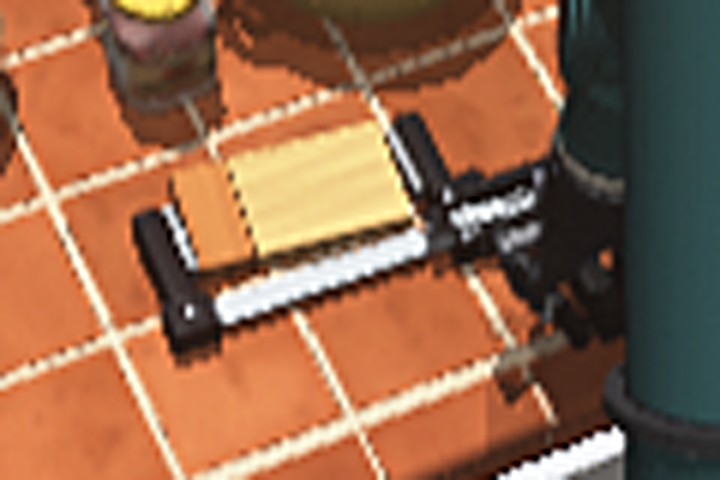

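The far pad now touches the end piece at crop (185,235), and the seam still shows as a dotted line at (245,205). I'll hold this squeeze a little longer, then go on.

>>> carry_out(
  motion=[
    [[0,0,0],0,0.2],
    [[0,0,0],0,0.2],
    [[0,0,0],0,0.2],
    [[0,0,0],0,0.2],
    [[0,0,0],0,0.2],
  ],
  grip_force=26,
)

```text
clock: 9.18
eef_pos: [0.4844, -0.2362, 0.0136]
tool_rot: [-3.137, 0.168, 0.006]
ft_force: [-4.4, -4.0, -3.7]
width: 0.0467
finger_force: 25.5
```

>>> carry_out(
  motion=[
    [[0,0,0],0,-1],
    [[0,0,0.01],0,-1],
    [[0,0,0.013],0,-1],
    [[0,0,0.013],0,-1],
    [[0,0,0.013],0,-1],
  ],
  grip_force=26,
)

```text
clock: 9.8
eef_pos: [0.4867, -0.2361, 0.0091]
tool_rot: [3.137, -0.166, 0.001]
ft_force: [0.1, -0.5, -0.1]
width: 0.0856
finger_force: 0.0
```

>>> carry_out(
  motion=[
    [[0,0,0],0,0.2],
    [[0,0,-0.005],0,0.2],
    [[0,0,-0.01],0,0.2],
    [[0,0,-0.013],0,0.2],
    [[0,0,-0.013],0,0.2],
  ],
  grip_force=26,
)

```text
clock: 10.42
eef_pos: [0.486, -0.2353, 0.0137]
tool_rot: [-3.137, 0.163, 0.002]
ft_force: [1.1, 4.7, -5.3]
width: 0.057
finger_force: 29.2
```

>>> carry_out(
  motion=[
    [[0,0,0],0,0.2],
    [[0,0,0],0,0.2],
    [[0,0,0],0,0.2],
    [[0,0,0],0,0.2],
    [[0,0,0],0,0.2],
  ],
  grip_force=26,
)

```text
clock: 11.05
eef_pos: [0.4859, -0.236, 0.0141]
tool_rot: [-3.137, 0.166, 0.002]
ft_force: [-0.2, 5.2, -4.8]
width: 0.0572
finger_force: 29.6
```

```bash
python3 - <<'E'
from h import *
s=st(); f=snap('side');find('side',['clamp','far_pad','joint_end','board'])
E
```

```text
{'clock': 11.05, 'joints': [0.3224, 0.711, 0.0634, 2.1453, -0.1446, 0.2902, -1.1675], 'eef_pos': [0.4859, -0.236, 0.0141], 'tool_rot': [-3.137, 0.1661, 0.0016], 'ft_force': [-0.2049, 5.2007, -4.8349], 'width': 0.0572, 'finger_force': 29.6481}
side clamp [([0.5688, -0.2124, -0.0013], 0.83)]
side far_pad [([0.6283, -0.0215, 0.0147], 0.85)]
side joint_end [([0.6337, -0.0709, 0.0096], 0.67)]
side board [([0.6286, -0.1193, -0.0014], 0.94)]
```

It stalled at 57 mm with about 26–30 N, and the measured board-to-far-pad distance (~97 mm against 95) says home. I'll let the trigger out, lift, and check the joint while going towards the tab.

>>> carry_out(
  motion=[
    [[0,0,0],0,-1],
    [[0,0,0.0],0,-1],
    [[0,0,0.0],0,-1],
    [[0,0,-0.05],0,-1],
    [[0,0,-0.15],0,-1],
  ],
)

```text
clock: 11.92
eef_pos: [0.4858, -0.2365, 0.074]
tool_rot: [-3.137, 0.169, 0.003]
ft_force: [0.5, -0.8, 0.5]
width: 0.0856
finger_force: 0.0
```

>>> carry_out(
  motion=[
    [[0,-0.05,-0.1],0,-1],
    [[0.08,-0.14,-0.2],0,0],
    [[0.155,-0.25,-0.2],0,1],
    [[0.155,-0.283,-0.2],0,1],
    [[0.155,-0.283,-0.2],0,1],
  ],
)

```text
clock: 12.55
eef_pos: [0.5597, -0.1293, 0.154]
tool_rot: [-3.137, 0.164, 0.001]
ft_force: [-0.0, -0.6, 0.3]
width: 0.0126
finger_force: 0.0
```

```bash
python3 - <<'E'
from h import *
f=snap('wrist','w3.png'); s=st(); find('wrist',['tab_top','clamp','joint_end','board','far_pad'])
np.savez('w3.npz',p=s['eef_pos'],r=s['tool_rot'],K=f['K'],m=f['mount'])
E
```

```text
{'clock': 12.6, 'joints': [0.0403, 0.5104, 0.1513, 2.0191, -0.1252, 0.6219, -1.4031], 'eef_pos': [0.5589, -0.1309, 0.1539], 'tool_rot': [3.1364, -0.1679, -0.0022], 'ft_force': [-0.1435, -0.1601, -0.127], 'width': 0.0044, 'finger_force': 0.0}
wrist tab_top [([0.5623, -0.1785, 0.0355], 0.63)]
wrist clamp [([0.5657, -0.2155, -0.0004], 0.81)]
wrist joint_end [([0.6374, -0.0611, 0.0108], 0.68), ([0.5651, -0.175, 0.0332], 0.18)]
wrist board [([0.6306, -0.1179, 0.0008], 0.91)]
wrist far_pad [([0.624, -0.02, 0.0183], 0.97)]
```

View pics/w3.png

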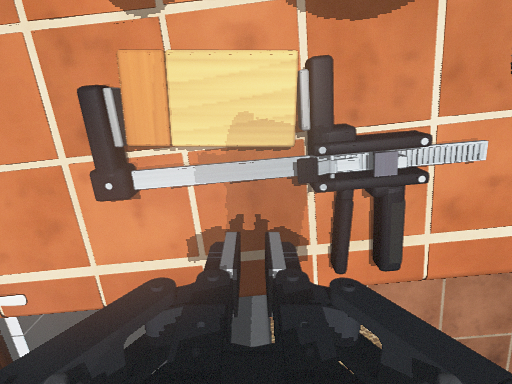

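Joint looks shut: the end piece spans columns 120–168 and the main piece 168–297, ratio 48:129, with no dowels visible. I'll zoom on the joint and the tab while computing the tab's position.

```bash
python3 - <<'E'
from h import *
f=dict(np.load('w3.npz')); s={'eef_pos':f['p'],'tool_rot':f['r']}; f['mount']=f['m']
im=cv2.imread('pics/w3.png')
a=cv2.resize(im[45:155,110:210],None,fx=4,fy=4,interpolation=2); b=cv2.resize(im[120:200,280:350],None,fx=5,fy=5,interpolation=2)
c=np.zeros((440,760,3),np.uint8); c[:440,:400]=a; c[:400,405:755]=b; cv2.imwrite('pics/w3c.png',c)
for n,uv,z in [('tab TL',(294,158),.034),('tab BR',(316,183),.034),('tab c',(305,170.5),.034),('plateT',(314,141),.031),('plateB',(311,185),.031),('barL',(140,180),.02),('barR',(485,150),.02)]: print(n,px(f,s,uv,z).round(4).tolist())
E
```

```text
tab TL [0.5779, -0.1678, 0.034]
tab BR [0.5539, -0.1853, 0.034]
tab c [0.566, -0.1765, 0.034]
plateT [0.59, -0.186, 0.031]
plateB [0.5516, -0.1814, 0.031]
barL [0.5697, -0.0285, 0.02]
barR [0.5639, -0.3382, 0.02]
```

View pics/w3c.png

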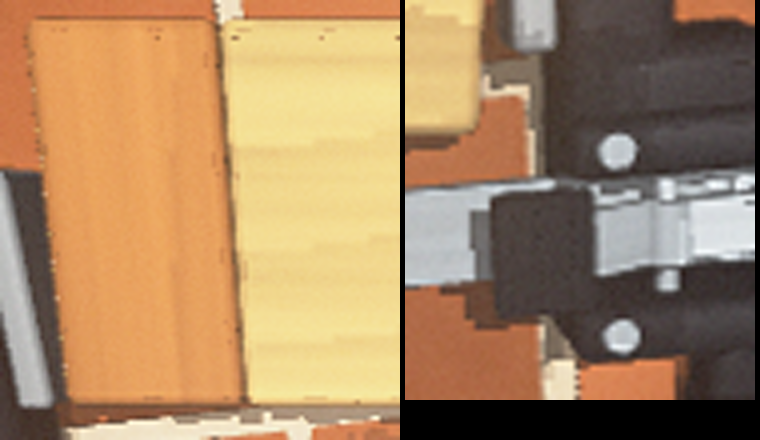

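The joint is a thin, even line. Both stalls also correspond to the same bar position (the 46.5 mm stall, then 57 mm after a one-tooth bite), so the joint is home. Next is the tab: press with shut fingers, offset a little to +y to clear the side plates.

>>> carry_out(
  motion=[
    [[0.025,0.088,0.05],0,1],
    [[0.025,0.088,0.15],0,1],
    [[0.025,0.088,0.23],0,1],
    [[0.025,0.088,0.265],0,1],
    [[0.025,0.088,0.265],0,1],
  ],
)

```text
clock: 13.48
eef_pos: [0.5656, -0.1665, 0.0475]
tool_rot: [-3.137, 0.167, 0.003]
ft_force: [-0.5, -0.5, -0.6]
width: -0.0002
finger_force: 0.0
```

```bash
python3 - <<'E'
from h import *
f=snap('wrist','w4.png'); s=st(); to([.565,-.167,.029],s=s)
E
```

```text
{'clock': 13.525, 'joints': [0.1353, 0.6862, 0.1045, 2.0287, -0.1574, 0.4339, -1.3181], 'eef_pos': [0.5665, -0.1666, 0.0485], 'tool_rot': [3.1369, -0.1673, 0.0004], 'ft_force': [-0.1026, 0.3745, 0.6562], 'width': -0.0002, 'finger_force': 0.0}
shift [-0.0036, 0.0015, 0.0487] y-axis deg -96.11
```

View pics/w4.png

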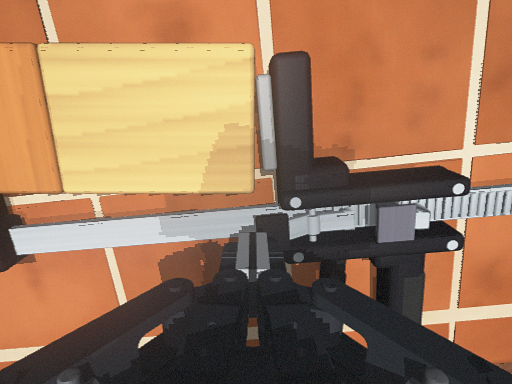

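The finger tips (252,240) sit over the +y half of the tab (270,225), clear of the plates. Pressing.

>>> carry_out(
  motion=[
    [[-0.003,0,0.02],0,1],
    [[-0.003,0,0.035],0,1],
    [[-0.003,0,0.043],0,1],
    [[-0.003,0,0.05],0,1],
    [[-0.003,0,0.053],0,1],
  ],
)

```text
clock: 14.15
eef_pos: [0.5655, -0.1644, 0.027]
tool_rot: [-3.136, 0.164, -0.0]
ft_force: [0.5, 5.0, 4.6]
width: -0.0001
finger_force: 2.4
```

```bash
python3 - <<'E'
from h import *
s=st(); snap('side'); find('side',['far_pad','board','clamp'])
E
```

```text
{'clock': 14.15, 'joints': [0.1418, 0.7198, 0.0921, 2.0356, -0.1633, 0.3931, -1.3132], 'eef_pos': [0.5655, -0.1644, 0.027], 'tool_rot': [-3.1356, 0.1643, -0.0002], 'ft_force': [0.5097, 5.0243, 4.6155], 'width': -0.0001, 'finger_force': 2.4128}
side far_pad [([0.6274, -0.0032, 0.0116], 0.91)]
side board [([0.629, -0.1197, 0.0004], 0.58)]
side clamp [([0.5626, -0.2167, -0.005], 0.88)]
```

>>> carry_out(
  motion=[
    [[0,0,0],0,1],
    [[0,0,0],0,1],
    [[0,0,0],0,1],
    [[0,0,0],0,1],
    [[0,0,0],0,1],
  ],
)

```text
clock: 14.98
eef_pos: [0.5654, -0.1652, 0.0271]
tool_rot: [-3.136, 0.165, -0.0]
ft_force: [0.4, 5.4, 3.8]
width: 0.0002
finger_force: 2.6
```

>>> carry_out(
  motion=[
    [[0,0,0],0,1],
    [[0,0,0],0,1],
    [[0,0,0],0,1],
    [[0,0,0],0,1],
    [[0,0,0],0,1],
  ],
)

```text
clock: 15.6
eef_pos: [0.5654, -0.1652, 0.0271]
tool_rot: [-3.136, 0.165, -0.0]
ft_force: [0.8, 6.7, 3.1]
width: -0.0001
finger_force: 2.6
```

```bash
python3 - <<'E'
from h import *
s=st(); f=snap('side'); find('side',['far_pad','board','clamp','joint_end']); snap('top'); find('top',['far_pad','clamp'])
cv2.imwrite('pics/s5.png',cv2.resize(f['pixels'][130:220,190:320,::-1],None,fx=6,fy=6,interpolation=2))
E
```

```text
{'clock': 15.6, 'joints': [0.1421, 0.7198, 0.0931, 2.0356, -0.163, 0.393, -1.3132], 'eef_pos': [0.5654, -0.1652, 0.0271], 'tool_rot': [-3.1364, 0.1654, -0.0003], 'ft_force': [0.7634, 6.6863, 3.1109], 'width': -0.0001, 'finger_force': 2.6181}
side far_pad [([0.6251, 0.03, 0.0113], 0.89)]
side board []
side clamp [([0.5664, -0.2159, -0.005], 0.69), ([0.5415, -0.5039, 0.0002], 0.16)]
side joint_end [([0.6351, -0.0665, 0.0121], 0.56)]
top far_pad [([0.6262, 0.0268, 0.0139], 0.6)]
top clamp [([0.5613, -0.2148, 0.0016], 0.75)]
```

View pics/s5.png

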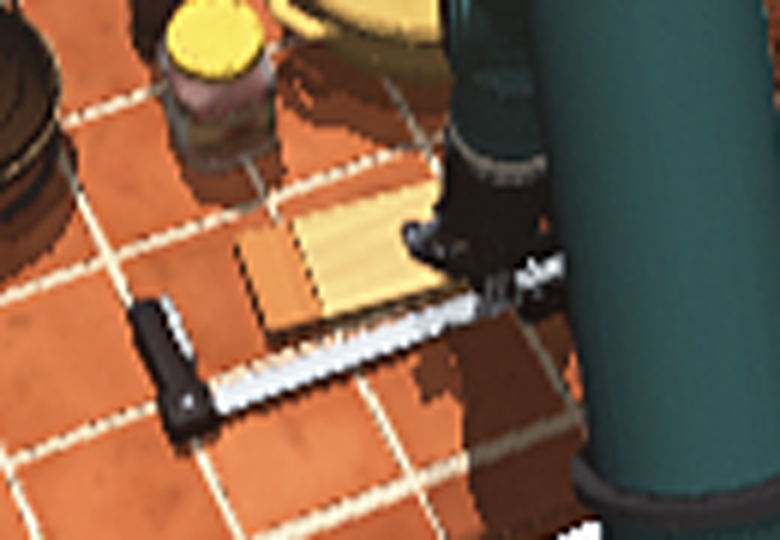

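The far jaw now stands well open at crop (165,365), about 245 mm from the clamp origin, and the board is still closed. I'll hold a little longer, then lift away.

>>> carry_out(
  motion=[
    [[0,0,0],0,1],
    [[0,0,0],0,1],
    [[0,0,0],0,1],
    [[0,0,0],0,1],
    [[0,0,0],0,1],
  ],
)

```text
clock: 16.62
eef_pos: [0.5654, -0.1652, 0.0271]
tool_rot: [-3.136, 0.166, -0.0]
ft_force: [0.7, 5.7, 4.1]
width: -0.0001
finger_force: 2.6
```

>>> carry_out(
  motion=[
    [[0,0,-0.02],0,1],
    [[0,0,-0.1],0,1],
    [[0,-0.02,-0.22],0,1],
    [[0,-0.08,-0.32],0,1],
    [[0,-0.08,-0.32],0,1],
  ],
)

```text
clock: 17.25
eef_pos: [0.5699, -0.1349, 0.158]
tool_rot: [3.136, -0.166, 0.009]
ft_force: [1.2, -0.6, -0.3]
width: -0.0001
finger_force: 0.0
```

```bash
python3 - <<'E'
from h import *
s=st(); f=snap('wrist','w6.png'); find('wrist',['far_pad','board','clamp','joint_end']); snap('top'); find('top',['far_pad','clamp','board'])
E
```

```text
{'clock': 17.25, 'joints': [0.0386, 0.5148, 0.1597, 1.9962, -0.1309, 0.6343, -1.3933], 'eef_pos': [0.5699, -0.1349, 0.158], 'tool_rot': [3.1355, -0.1656, 0.009], 'ft_force': [1.2159, -0.5878, -0.3], 'width': -0.0001, 'finger_force': 0.0}
wrist far_pad [([0.6255, 0.0272, 0.0164], 0.81)]
wrist board [([0.632, -0.118, -0.002], 0.92)]
wrist clamp [([0.5643, -0.2147, -0.0], 0.89)]
wrist joint_end [([0.6372, -0.0632, 0.0095], 0.72), ([0.4856, -0.2362, 0.0108], 0.68)]
top far_pad [([0.6282, 0.0277, 0.0145], 0.61)]
top clamp [([0.5643, -0.2122, 0.0007], 0.92), ([0.6384, -0.0663, 0.0121], 0.42)]
top board [([0.632, -0.1182, 0.0008], 0.54)]
```

View pics/w6.png

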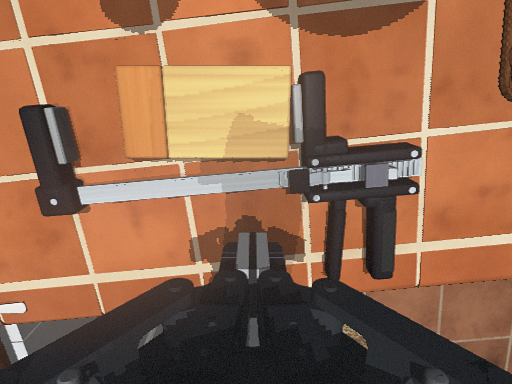

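The final view shows the far jaw fully open at (50,160), the bar tail back near the housing end at (420,165) as at the start, and the joint shut at column 163. The arm is clear, so I'm handing in.

```bash
python3 -c "from plant import job_done; print(job_done())"
```

```text
the job is handed in; nothing more can be done
None
```

I handed the job in with the end piece looking fully home (thin, even joint line in the last pictures), the far jaw sprung fully open, and the clamp and board lying flat and free. The highest finger force read at the end of a move was 29.6 N and the clock about 17 s. The arm stayed well clear of the mug, tape roll and tin, though I did not measure them again at the end.

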